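# Seal the refilled pantry canisters

### The job

The three steel canisters have just been refilled and the buttons in their lids still stand up. Seal them in the order in which their contents go stale: with a fingertip press the lid button of the low square canister all the way down, then that of the round one, then that of the tall slim one. Press lightly, leave the canisters standing where they are without lifting or shoving them, and do not disturb the jar, tin, mug or spoon.

Things in the scene. Friction and masses are not known exactly. Their poses are not given: they have to be found in the camera images.
- low: the low, wide square canister: brushed steel with a black lid, 120 mm square, lid top 100 mm above the counter, 0.75 kg (mass varies by a quarter), standing loose on the counter; origin at the centre of its underside, z up
- low_button_top (a point): centre of the top face of the round white push button in the middle of the low, wide square canister's lid; button 52 mm in diameter, standing 17 to 20 mm above the lid at the start; this point goes down with it
- low_button (a joint): how far that button is pushed down, m: 0 = popped up (top 20 mm above the lid), 0.013 = fully down (top 7 mm above the lid), where it stops; pushed on, its cushioned top gives a further 7 mm at about 1.5 N per mm, starting at about 4.5 N, and springs back when let go. It starts at 0 to 0.003. A steady push of about 3 to 4 N straight down moves it; it has no spring and stays where it is left
- round: the round, middle-height canister: brushed steel with a black lid, 100 mm in diameter, lid top 130 mm above the counter, 0.70 kg (mass varies by a quarter), standing loose on the counter; origin at the centre of its underside, z up
- round_button_top (a point): centre of the top face of the round white push button in the middle of the round, middle-height canister's lid; button 52 mm in diameter, standing 17 to 20 mm above the lid at the start; this point goes down with it
- round_button (a joint): how far that button is pushed down, m: 0 = popped up (top 20 mm above the lid), 0.013 = fully down (top 7 mm above the lid), where it stops; pushed on, its cushioned top gives a further 7 mm at about 1.5 N per mm, starting at about 4.5 N, and springs back when let go. It starts at 0 to 0.003. A steady push of about 3 to 4 N straight down moves it; it has no spring and stays where it is left
- tall: the tall, slim square canister: brushed steel with a black lid, 84 mm square, lid top 160 mm above the counter, 0.65 kg (mass varies by a quarter), standing loose on the counter; origin at the centre of its underside, z up
- tall_button_top (a point): centre of the top face of the round white push button in the middle of the tall, slim square canister's lid; button 52 mm in diameter, standing 17 to 20 mm above the lid at the start; this point goes down with it
- tall_button (a joint): how far that button is pushed down, m: 0 = popped up (top 20 mm above the lid), 0.013 = fully down (top 7 mm above the lid), where it stops; pushed on, its cushioned top gives a further 7 mm at about 1.5 N per mm, starting at about 4.5 N, and springs back when let go. It starts at 0 to 0.003. A steady push of about 3 to 4 N straight down moves it; it has no spring and stays where it is left
- spice_jar: bystander: small upright jar, 48 mm in diameter, 100 mm tall; origin at the centre of its underside
- tin: bystander: upright food tin, 74 mm in diameter, 105 mm tall; origin at the centre of its underside
- mug: bystander: blue mug, 80 mm in diameter, 90 mm tall, handle to its +y; origin at the centre of its underside
- spoon: bystander: spoon lying on the counter, about 190 mm long, along its x axis, origin near its middle
There are look-alikes about, which are no part of the job. What is shaped like the round but purple is not meant. What is shaped like the low but red is not meant.

How it is judged:
On the way, in this order (a step that is already met when the one before it is completed fails the run):
1. the low, wide square canister's button is pressed down (value of joint low_button above 0.01 m), for 0.1 s.
2. the round, middle-height canister's button is pressed down (value of joint round_button above 0.01 m), for 0.1 s.
3. the tall, slim square canister's button is pressed down (value of joint tall_button above 0.01 m), for 0.1 s.
At the end, for the whole second after the job is handed in: all three buttons are more than 10 mm down of 13, the canisters stand upright (within 0.05 rad), at rest, within 30 mm of where they started, and the jar, tin, mug and spoon are within 30 mm of where they started (value of joint each of low_button, round_button, tall_button above 0.01 m and distance of each of low, round, tall, spice_jar, tin, mug, spoon from where it was at the start of the episode below 0.03 m and angle between each of low, round, tall's own z axis and vertical below 0.05 rad and linear speed of each of low, round, tall below 0.02 m/s); the robot touches nothing.
It fails at once if a canister or its button is touched with more than 20 N (contact force between any of the fingers, the arm and low above 20 N or contact force between any of the fingers, the arm and round above 20 N or contact force between any of the fingers, the arm and tall above 20 N).
It fails at once if a canister is lifted, tipped or shoved more than 30 mm (height (world z) of any of low, round, tall above 0.008 m or angle between any of low, round, tall's own z axis and vertical above 0.2 rad or distance of any of low, round, tall from where it was at the start of the episode above 0.03 m).
It fails at once if the jar, tin, mug or spoon is moved more than 30 mm (distance of any of spice_jar, tin, mug, spoon from where it was at the start of the episode above 0.03 m).
It also fails if it takes over 58 s, if anything falls off the work surface, if the arm or the gripper's body presses on something with over 40 N, if the wrist force passes 120 N, or if a joint passes its speed limit or range.

### The arm

A 6-joint arm with a two-finger parallel gripper is mounted at the origin on the work surface. World frame = base frame: x ahead of the robot, y to its left, z up, the work surface at z = 0. Lengths are in m, angles in rad, forces in N, time in s.
With the tool pointing down it reaches from about 0.35 to 0.775 m from the base axis. Payload 7.3 kg.
Tool frame: the origin (TCP) lies between the finger pads; the fingertips stand 8 mm ahead of it and the grasp point (between the pads) lies 11 mm behind it (robot.nose_length is the distance from the TCP to the fingertips, in m); z points along the fingers, y is the line along which they close (so a half turn about z gives the same grasp; the last joint's range is limited). The gripper opens to 92 mm and grips with 3 to 60 N. Pads are 19 mm wide; open, the fingers measure 130 mm over their backs; the gripper's body (75 mm by 190 mm) begins 47 mm behind the grasp point.
Start: joints at [-1.327, 0.342, 1.524, -0, 1.275, -0.146], TCP at [0.2, -0.486, 0.235] pointing down, gripper open.
Joint ranges: [-2.53, 2.53], [-0.77, 2.02], [0.04, 2.7], [-1, 4.14], [0.28, 2.66], [-3.11, 3.11]. Speed limits (rad/s): [2.57, 2.57, 3.14, 3.14, 3.14, 3.14].

### API

Orientations are given as [roll, pitch, yaw] about the fixed x, y, z axes, in that order (R = Rz(yaw) Ry(pitch) Rx(roll)).
In Python, from cell import robot gives the robot as it stands. The module is installed in compiled form; this text tells all that it offers.
- The arm moves only by the shell command python3 -m jog 'ROWS' [FORCE]. ROWS is JSON, a list that holds one entry, the list of rows, each a list of 5 numbers: the gripper's target within -1 to 1 (fully open at 1, half-way at 0, shut at -1), then the shift along the tool's x, y, z in m, then the turn about the tool's z in rad. A call has 1 to 5 rows; each row is the pose to reach, as a shift and turn from the pose commanded when the call began, along the tool's axes at that moment; what a row does not reach only later rows make up. A row lasts 1/12 s, in which the tool goes at most 41.7 mm and 7.16 degrees, less where a joint would pass 70% of its speed; a pose out of reach is approached as far as the arm can. A call with a gripper value outside its range is refused whole. The fingers move at their own pace and stop on an object; FORCE is the grip in N (left out, the last holds). Time passes only in rows, so rows that repeat a pose let the fingers close. It gives the time, the measured TCP pose, the force, the opening and the grip force at its end, in the units of the state.
- robot.observe(): the state, without advancing time (a new reading comes with each control period).
- robot.read_camera(name): name is "side" or "top" or "wrist"; returns the picture (480x640x3 uint8, red, green, blue); there is no depth.
- robot.camera_model(name): a dict with "camera_matrix" (3x3 intrinsics, pixels), "dist_coeffs" ([k1, k2, p1, p2, k3] as OpenCV has them; the pictures are not rectified), "position" and "attitude" of the camera in the world; the wrist camera has in their place "mount" (4x4, takes a point from camera to tool coordinates, whose origin is the TCP and whose axes are the flange's). Camera axes: x right, y down, z forward; pixel columns grow to the right and rows downward; lengths in m; the calibration is good to about 2 mm. A picture is of the moment at which its call begins: read the wrist's pose just before it. camera_model takes no time and is no camera call.
- robot.hand_in(): hands the job in; it is judged then, once.
The state is a dict: "time": time; "qpos": joint angles; "qvel": joint speeds; "joint_efforts": joint torques, N m; "tool_pos": TCP position; "tool_rot": TCP orientation; "contact_force": force on the tool from outside, world axes, zero at the start; "torque": the same for the moment, N m; "opening": finger opening in m; "grip_force": force on a finger pad.
Only numpy, scipy, OpenCV 4.12 (cv2) and the standard library are available. Lean on these libraries where they do the work, as an engineer would, in place of code of your own. Each camera call takes 0.05 s, during which the arm holds its last target. There are 200 camera calls.

## Working session

There is one attempt and no reset: what is moved stays moved. The work goes in short steps, Python scripts to look and compute and a shell command to move; the robot and the scene stay as the last step left them, time stands still between calls to the robot, and variables do not carry over. Pictures are saved under pics/ and viewed, at most 10 in all, crops included, and the job is handed in when it is done.

```bash
mkdir -p pics; python3 - <<'E'
from cell import robot
import cv2,numpy as np
for n in("top","side"):
    cv2.imwrite(f"pics/{n}0.png",robot.read_camera(n)[:,:,::-1]); m=robot.camera_model(n); print(n,m)
s=robot.observe();print(s['time'],s['tool_pos'],s['tool_rot'],s['contact_force'],s['opening'])
E
```

```text
top {'camera_matrix': array([[524.50828179,   0.        , 332.50194498],
       [  0.        , 524.50828179, 240.8561948 ],
       [  0.        ,   0.        ,   1.        ]]), 'dist_coeffs': array([-0.15207392,  0.        ,  0.        ,  0.        ,  0.        ]), 'position': array([0.34867401, 0.02034005, 1.41539315]), 'attitude': array([-3.03864595, -0.02667782, -1.54618494])}
side {'camera_matrix': array([[489.27773529,   0.        , 314.64480711],
       [  0.        , 489.27773529, 232.51609931],
       [  0.        ,   0.        ,   1.        ]]), 'dist_coeffs': array([-0.06033564,  0.        ,  0.        ,  0.        ,  0.        ]), 'position': array([0.47324188, 0.92409863, 0.85470402]), 'attitude': array([-2.24630720e+00, -5.56470403e-04, -3.11502069e+00])}
0.1 [ 0.19943162 -0.48526562  0.23410405] [-3.14023339e+00 -2.06720702e-04  3.89788682e-01] [ 1.38879863  0.14206752 -0.80052607] 0.09164554723460083
```

View pics/top0.png

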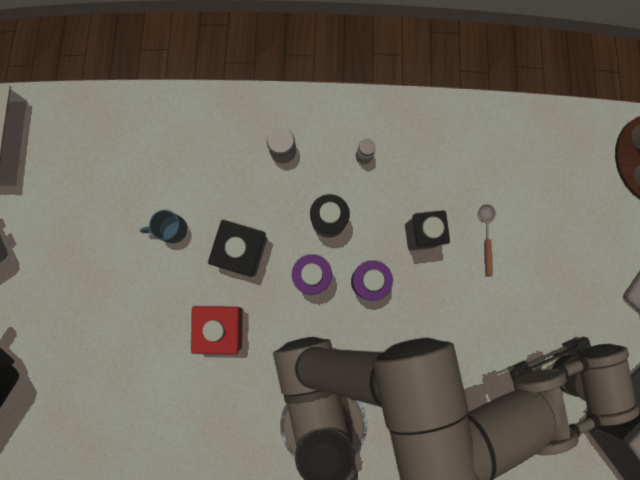

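View pics/side0.png

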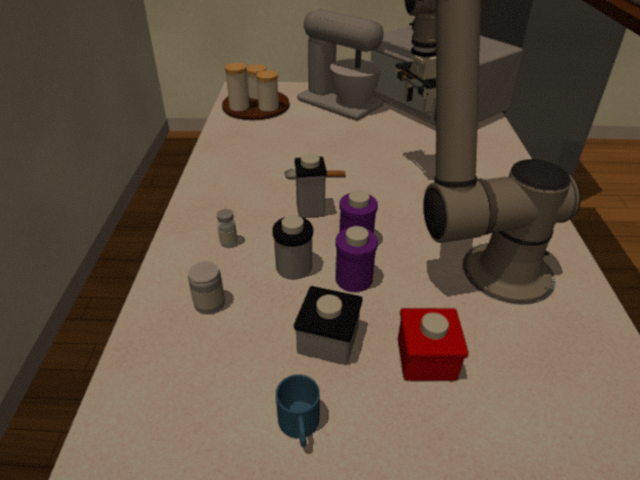

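The top view shows these candidates:
- Low squares: black-lidded at (235,247) and red at (213,331). The black/steel one is meant.
- Rounds: black at (330,212) and purple at (312,274) and (373,280). The black one is meant.
- Tall: only the one at (433,228).

The side view agrees: low (329,307), round (292,225), tall (310,162).

```bash
cat > h.py <<'E'
from cell import robot
import cv2,numpy as np
from scipy.spatial.transform import Rotation as Ro
def ray(m,uv,R=None,p=None):
    if R is None: R=Ro.from_euler('xyz',m['attitude']).as_matrix();p=m['position']
    x=cv2.undistortPoints(np.array([[uv]],float),m['camera_matrix'],m['dist_coeffs'])[0,0]
    return p,R@np.array([x[0],x[1],1])
def plane(m,uv,z,R=None,p=None):
    p,d=ray(m,uv,R,p); return p+d*(z-p[2])/d[2]
def blob(im,uv,w=16):
    "centre of the pale patch nearest uv"
    u,v=uv; g=im.astype(int)[max(v-w,0):v+w+1,max(u-w,0):u+w+1]
    k=((g.min(2)>0.72*im[v-1:v+2,u-1:u+2].min(2).mean())&(np.ptp(g,axis=2)<60)).astype(np.uint8)
    n,l,st,c=cv2.connectedComponentsWithStats(k)
    i=l[w,w]; x,y,ww,hh,a=st[i]; return c[i]+[u-w,v-w],(ww,hh,a)
E
python3 - <<'E'
from h import *
C={'low':((235,247),(329,307),.119),'round':((330,212),(292,225),.149),'tall':((433,228),(310,161),.179)}
ms={n:robot.camera_model(n) for n in('top','side')}; I={n:cv2.imread(f'pics/{n}0.png')[:,:,::-1] for n in ms}
for k,(a,b,z) in C.items():
    for n,uv,w in(('top',a,16),('side',b,14)):
        c,s=blob(I[n],uv,w); print(k,n,c.round(1),s,plane(ms[n],c,z).round(4))
m=ms['top']
for k,uv,z in(('tin',(281,138),.105),('jar',(367,147),.1),('mug',(167,222),.09),('purple1',(312,274),.149),('purple2',(373,280),.149),('red',(213,331),.119)): print(k,plane(m,uv,z).round(3))
t=I['top'][180:360,180:460,::-1]; cv2.imwrite('pics/crop.png',cv2.resize(t,None,fx=2.8,fy=2.8))
E
```

```text
low top [234.7 246.7] (np.int32(20), np.int32(20), np.int32(317)) [0.4623 0.2315 0.119 ]
low side [328.7 304. ] (np.int32(25), np.int32(19), np.int32(364)) [0.4624 0.2382 0.119 ]
round top [329.5 211.8] (np.int32(20), np.int32(21), np.int32(329)) [ 0.5515 -0.0012  0.149 ]
round side [290.  218.8] (np.int32(25), np.int32(18), np.int32(337)) [ 0.5565 -0.0073  0.149 ]
tall top [433.  226.9] (np.int32(21), np.int32(21), np.int32(339)) [ 0.5176 -0.2501  0.179 ]
tall side [309.9 153.7] (np.int32(29), np.int32(17), np.int32(401)) [ 0.5177 -0.2675  0.179 ]
tin [0.748 0.128 0.105]
jar [ 0.732 -0.095  0.1  ]
mug [0.524 0.415 0.09 ]
purple1 [0.399 0.037 0.149]
purple2 [ 0.388 -0.111  0.149]
red [0.253 0.277 0.119]
```

View pics/crop.png

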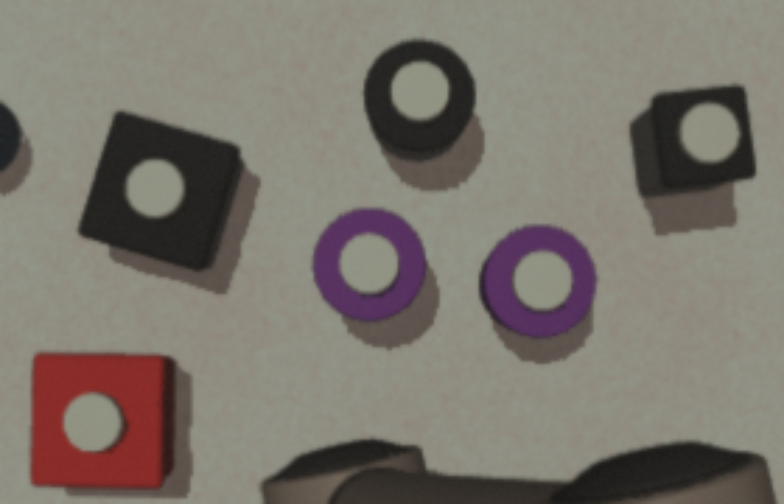

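The crop confirms the black-lidded steel canisters and excludes the red and purple look-alikes. I'm closing the fingers and moving at height towards the round one first, then on to the low.

```bash
python3 -m jog '[[[-1,0.036,-0.017,0,0],[-1,0.072,-0.034,0,0],[-1,0.108,-0.051,0,0],[-1,0.144,-0.068,0,0],[-1,0.18,-0.085,0,0]]]' 5
python3 -m jog '[[[-1,0.036,-0.017,0,0],[-1,0.072,-0.034,0,0],[-1,0.108,-0.051,0,0],[-1,0.144,-0.068,0,0],[-1,0.18,-0.085,0,0]]]'
```

```text
time: 0.52
tool_pos: [0.3344, -0.337, 0.2345]
tool_rot: [-3.141, 0.0, 0.389]
contact_force: [0.9, -1.1, 0.5]
opening: 0.0633
grip_force: 0.0
time: 0.93
tool_pos: [0.4688, -0.1897, 0.2345]
tool_rot: [-3.141, 0.0, 0.39]
contact_force: [0.6, -1.6, -0.8]
opening: 0.0297
grip_force: 0.0
```

```bash
python3 -m jog '[[[-1,0.014,-0.036,0,0],[-1,0.028,-0.072,0,0],[-1,0.042,-0.108,0,0],[-1,0.056,-0.144,0,0],[-1,0.07,-0.18,0,0]]]'
python3 -m jog '[[[-1,0.017,-0.036,0,0],[-1,0.034,-0.072,0,0],[-1,0.051,-0.108,0,0],[-1,0.068,-0.144,0,0],[-1,0.076,-0.17,0,0]]]'
python3 - <<'E'
from h import *
s=robot.observe(); im=robot.read_camera('wrist'); m=robot.camera_model('wrist')
cv2.imwrite('pics/w1.png',im[:,:,::-1]); print(s['tool_pos'],s['qvel'].round(3),m['mount'].round(3),m['camera_matrix'][0])
E
```

```text
time: 1.35
tool_pos: [0.4637, 0.0034, 0.2344]
tool_rot: [-3.141, 0.001, 0.39]
contact_force: [0.3, 0.1, -0.0]
opening: 0.001
grip_force: 0.0
time: 1.77
tool_pos: [0.4698, 0.1908, 0.2344]
tool_rot: [-3.141, -0.0, 0.391]
contact_force: [-0.2, -0.2, -0.3]
opening: 0.0006
grip_force: 0.0
[0.46976127 0.19078476 0.23436223] [ 0.623  0.15  -0.206 -0.018  0.07   0.614] [[ 0.    -0.968 -0.253  0.068]
 [ 1.     0.     0.001  0.   ]
 [-0.    -0.253  0.968 -0.149]
 [ 0.     0.     0.     1.   ]] [420.52347698   0.         319.36259755]
```

View pics/w1.png

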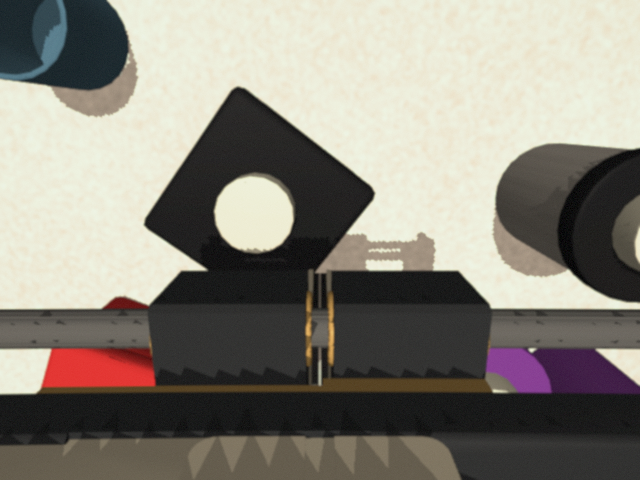

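The wrist view shows the low button at (254,213), with the mug at upper left, the round canister on the right, and the fingers shut. Next I'm computing the remaining shift.

```bash
cat >> h.py <<'E'
def wrist(uv,z,w=60):
    s=robot.observe(); im=robot.read_camera('wrist'); m=robot.camera_model('wrist'); M=m['mount']
    T=Ro.from_euler('xyz',s['tool_rot']).as_matrix(); p=s['tool_pos']
    if uv is None:   # nearest white disc
        k=((im.min(2)>150)&(np.ptp(im.astype(int),axis=2)<60)).astype(np.uint8)
        n,l,st,c=cv2.connectedComponentsWithStats(k)
        for i in range(1,n):
            if 1500<st[i,4]<12000 and .75<st[i,2]/st[i,3]<1.35: print('disc',c[i].round(0),st[i,2:], plane(m,c[i],z,T@M[:3,:3],p+T@M[:3,3]).round(4))
        return im
    q=plane(m,uv,z,T@M[:3,:3],p+T@M[:3,3]); return q
def togo(q):
    s=robot.observe(); T=Ro.from_euler('xyz',s['tool_rot']).as_matrix()
    return (T.T@(np.array(q)-s['tool_pos'])).round(4)
E
python3 - <<'E'
from h import *
p=np.array([.46976,.19078,.23436]);T=Ro.from_euler('xyz',[-3.141,0,.391]).as_matrix()
m=robot.camera_model('wrist');M=m['mount']
print(plane(m,(254,213),.119,T@M[:3,:3],p+T@M[:3,3]))
im=wrist(None,.119)
s=robot.observe();print(s['tool_pos'],s['contact_force'],togo([.462,.232,.119]))
E
```

```text
[0.46399929 0.23370723 0.119     ]
disc [259. 214.] [  78   74 4566] [0.4636 0.2339 0.119 ]
disc [ 24. 370.] [  55   45 2190] [0.2956 0.3465 0.119 ]
[0.4690534  0.19130596 0.23415064] [-1.13528625 -0.69712401 -0.21372583] [ 0.0092 -0.0401  0.1152]
```

```bash
python3 -m jog '[[[-1,0.006,-0.02,0.005,0],[-1,0.011,-0.041,0.025,0],[-1,0.011,-0.041,0.06,0],[-1,0.011,-0.041,0.09,0],[-1,0.011,-0.041,0.1,0]]]'
python3 -m jog '[[[-1,0,0,0.003,0],[-1,0,0,0.006,0],[-1,0,0,0.008,0],[-1,0,0,0.01,0],[-1,0,0,0.01,0]]]'
```

```text
time: 2.28
tool_pos: [0.462, 0.2285, 0.1306]
tool_rot: [-3.141, 0.008, 0.39]
contact_force: [-1.1, 0.3, -0.3]
opening: 0.0004
grip_force: 0.0
time: 2.7
tool_pos: [0.4654, 0.2298, 0.1257]
tool_rot: [3.141, -0.002, 0.389]
contact_force: [0.9, -0.2, -0.4]
opening: 0.0003
grip_force: 0.0
```

Now I'm at the button (needs TCP z ≈ 0.114), going down in small steps.

```bash
python3 -m jog '[[[-1,0,0,0.002,0],[-1,0,0,0.004,0],[-1,0,0,0.006,0],[-1,0,0,0.008,0],[-1,0,0,0.008,0]]]'
python3 -m jog '[[[-1,0,0,0.001,0],[-1,0,0,0.002,0],[-1,0,0,0.003,0],[-1,0,0,0.003,0],[-1,0,0,0.003,0]]]'
```

```text
time: 3.12
tool_pos: [0.465, 0.2298, 0.1166]
tool_rot: [3.141, -0.001, 0.39]
contact_force: [0.9, 0.0, 2.3]
opening: 0.0003
grip_force: 1.1
time: 3.53
tool_pos: [0.4649, 0.2298, 0.114]
tool_rot: [3.141, -0.001, 0.39]
contact_force: [1.1, -1.4, 6.8]
opening: 0.0003
grip_force: 3.1
```

```bash
python3 -m jog '[[[-1,0,0,0.001,0],[-1,0,0,0.001,0],[-1,0,0,0.001,0]]]'
python3 -m jog '[[[-1,0,0,-0.01,0],[-1,0,0,-0.04,0],[-1,0,0,-0.08,0],[-1,0,0,-0.12,0],[-1,0,0,-0.12,0]]]'
python3 - <<'E'
from h import *
im=wrist(None,.107); cv2.imwrite('pics/w2.png',im[:,:,::-1])
print(robot.observe()['tool_pos'],togo([.553,-.002,.2341]))
E
```

```text
time: 3.78
tool_pos: [0.4649, 0.2298, 0.1132]
tool_rot: [3.141, -0.001, 0.39]
contact_force: [1.1, -1.0, 7.8]
opening: 0.0002
grip_force: 3.7
time: 4.2
tool_pos: [0.467, 0.231, 0.2402]
tool_rot: [3.141, -0.012, 0.39]
contact_force: [0.3, 0.7, 0.9]
opening: 0.0005
grip_force: 0.0
disc [312. 222.] [  72   59 3021] [0.4676 0.2362 0.107 ]
[0.46581189 0.23050793 0.23674196] [-0.0078  0.2482  0.0026]
```

View pics/w2.png

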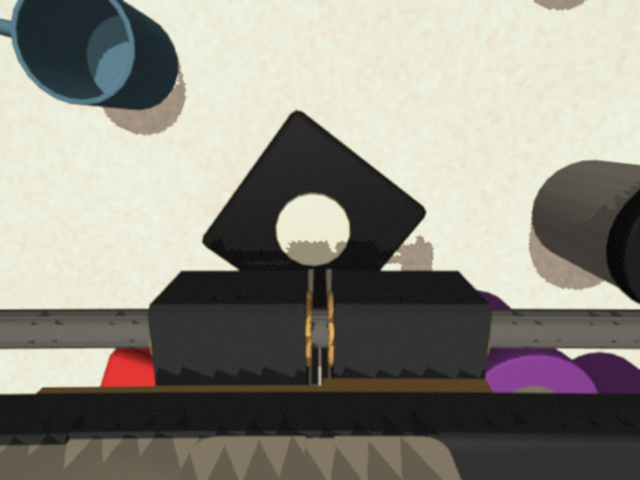

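The low button, at (312,230), now sits low in its lid and its canister is in place. On to the round one.

```bash
python3 -m jog '[[[-1,-0.005,0.04,0,0],[-1,-0.01,0.08,0,0],[-1,-0.016,0.12,0,0],[-1,-0.021,0.16,0,0],[-1,-0.026,0.2,0,0]]]'
python3 -m jog '[[[-1,-0.003,0.03,0,0],[-1,-0.004,0.045,0,0],[-1,-0.004,0.045,0,0],[-1,-0.004,0.045,0,0]]]'
python3 - <<'E'
from h import *
im=wrist(None,.149)
print(robot.observe()['tool_pos'],togo([.553,-.002,.159]))
E
```

```text
time: 4.67
tool_pos: [0.5155, 0.0335, 0.2315]
tool_rot: [-3.14, 0.003, 0.39]
contact_force: [1.4, 0.2, 0.5]
opening: 0.0003
grip_force: 0.0
time: 5.0
tool_pos: [0.529, -0.0085, 0.2314]
tool_rot: [-3.139, 0.003, 0.388]
contact_force: [0.2, -0.0, -0.6]
opening: 0.0006
grip_force: 0.0
disc [319. 200.] [  90   88 6185] [0.5523 0.0011 0.149 ]
[ 0.52900586 -0.00761386  0.23169946] [0.0245 0.0041 0.0726]
```

```bash
python3 -m jog '[[[-1,0.024,0.002,0,0],[-1,0.024,0.002,0.03,0],[-1,0.024,0.002,0.06,0],[-1,0.024,0.002,0.068,0],[-1,0.024,0.002,0.068,0]]]'
python3 -m jog '[[[-1,0,0,0.001,0],[-1,0,0,0.003,0],[-1,0,0,0.004,0],[-1,0,0,0.005,0],[-1,0,0,0.005,0]]]'
```

```text
time: 5.47
tool_pos: [0.5507, 0.0007, 0.1623]
tool_rot: [-3.138, 0.006, 0.392]
contact_force: [0.4, -0.7, 0.1]
opening: 0.0002
grip_force: 0.0
time: 5.88
tool_pos: [0.5531, -0.001, 0.1604]
tool_rot: [3.141, -0.001, 0.39]
contact_force: [-0.7, 0.8, 0.3]
opening: 0.0003
grip_force: 0.0
```

Centred within a few mm. Down to about 0.146, where the next check is.

```bash
python3 -m jog '[[[-1,0,0,0.003,0],[-1,0,0,0.006,0],[-1,0,0,0.009,0],[-1,0,0,0.012,0],[-1,0,0,0.014,0]]]'
python3 -m jog '[[[-1,0,0,0.001,0],[-1,0,0,0.002,0],[-1,0,0,0.002,0],[-1,0,0,0.002,0]]]'
```

```text
time: 6.3
tool_pos: [0.5533, -0.0011, 0.1456]
tool_rot: [3.141, -0.001, 0.39]
contact_force: [1.0, -0.5, 2.9]
opening: 0.0002
grip_force: 1.8
time: 6.63
tool_pos: [0.5533, -0.0011, 0.1441]
tool_rot: [3.141, -0.001, 0.39]
contact_force: [1.3, 0.3, 5.8]
opening: 0.0006
grip_force: 3.0
```

```bash
python3 -m jog '[[[-1,0,0,0.001,0],[-1,0,0,0.001,0],[-1,0,0,0.001,0]]]'
python3 -m jog '[[[-1,0,0,-0.01,0],[-1,0,0,-0.04,0],[-1,0,0,-0.08,0],[-1,0,0,-0.1,0],[-1,0,0,-0.1,0]]]'
python3 - <<'E'
from h import *
im=wrist(None,.137)
print(robot.observe()['tool_pos'],togo([.518,-.253,.244]))
E
```

```text
time: 6.88
tool_pos: [0.5534, -0.0011, 0.1433]
tool_rot: [3.141, -0.001, 0.39]
contact_force: [0.7, -0.7, 6.9]
opening: 0.0006
grip_force: 3.6
time: 7.3
tool_pos: [0.5545, -0.0011, 0.2478]
tool_rot: [3.138, -0.007, 0.39]
contact_force: [-0.2, -0.4, 0.5]
opening: 0.0004
grip_force: 0.0
[ 0.55351006 -0.00102216  0.24501071] [-0.1286  0.2196  0.001 ]
```

```bash
python3 -m jog '[[[-1,-0.022,0.032,0,0],[-1,-0.044,0.064,0,0],[-1,-0.066,0.096,0,0],[-1,-0.088,0.128,0,0],[-1,-0.11,0.16,0,0]]]'
python3 -m jog '[[[-1,-0.022,0.032,0,0],[-1,-0.038,0.06,0,0],[-1,-0.038,0.06,0,0],[-1,-0.038,0.06,0,0]]]'
python3 - <<'E'
from h import *
im=wrist(None,.179); cv2.imwrite('pics/w3.png',im[:,:,::-1])
print(robot.observe()['tool_pos'],togo([.518,-.253,.189]))
E
```

```text
time: 7.77
tool_pos: [0.5103, -0.1918, 0.2409]
tool_rot: [-3.138, 0.003, 0.39]
contact_force: [0.5, -0.3, 0.1]
opening: 0.0006
grip_force: 0.0
time: 8.1
tool_pos: [0.4982, -0.2617, 0.2407]
tool_rot: [-3.138, 0.002, 0.386]
contact_force: [-0.1, 1.4, -1.4]
opening: 0.0004
grip_force: 0.0
disc [311. 206.] [  98   92 6655] [ 0.521 -0.248  0.179]
[ 0.49865694 -0.26046389  0.24102728] [0.0208 0.0006 0.052 ]
```

View pics/w3.png

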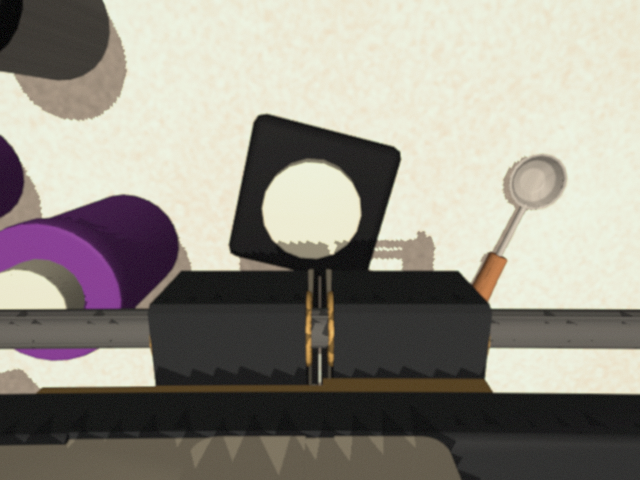

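The tall button is at about (311,209), uncovered, with the spoon well clear on the right.

```bash
python3 -m jog '[[[-1,0.023,-0.003,0,0],[-1,0.023,-0.003,0.02,0],[-1,0.023,-0.003,0.04,0],[-1,0.023,-0.003,0.048,0],[-1,0.023,-0.003,0.048,0]]]'
python3 -m jog '[[[-1,0,0,0.001,0],[-1,0,0,0.002,0],[-1,0,0,0.003,0],[-1,0,0,0.003,0],[-1,0,0,0.003,0]]]'
```

```text
time: 8.57
tool_pos: [0.5187, -0.247, 0.1922]
tool_rot: [-3.137, 0.003, 0.392]
contact_force: [-0.5, -0.6, -0.2]
opening: 0.0002
grip_force: 0.0
time: 8.98
tool_pos: [0.5199, -0.2494, 0.1923]
tool_rot: [3.141, -0.001, 0.39]
contact_force: [0.7, 0.2, -0.1]
opening: 0.0004
grip_force: 0.0
```

```bash
python3 -m jog '[[[-1,0,0,0.003,0],[-1,0,0,0.006,0],[-1,0,0,0.009,0],[-1,0,0,0.012,0],[-1,0,0,0.015,0]]]'
python3 -m jog '[[[-1,0,0,0.001,0],[-1,0,0,0.002,0],[-1,0,0,0.003,0],[-1,0,0,0.003,0],[-1,0,0,0.003,0]]]'
```

```text
time: 9.4
tool_pos: [0.5198, -0.2494, 0.1768]
tool_rot: [3.141, -0.0, 0.39]
contact_force: [0.1, -0.3, 4.3]
opening: 0.0005
grip_force: 2.0
time: 9.82
tool_pos: [0.5199, -0.2494, 0.1742]
tool_rot: [3.141, -0.0, 0.39]
contact_force: [-1.1, 0.2, 6.5]
opening: 0.0001
grip_force: 2.9
```

```bash
python3 -m jog '[[[-1,0,0,0.001,0],[-1,0,0,0.001,0],[-1,0,0,0.001,0]]]'
python3 -m jog '[[[-1,0,0,-0.01,0],[-1,0,0,-0.04,0],[-1,0,0,-0.07,0],[-1,0,0,-0.07,0]]]'
python3 -m jog '[[[-1,-0.036,0.017,0,0],[-1,-0.072,0.034,0,0],[-1,-0.108,0.051,0,0],[-1,-0.144,0.068,0,0],[-1,-0.18,0.085,0,0]]]'
python3 - <<'E'
from h import *
im=robot.read_camera('side'); cv2.imwrite('pics/s2.png',cv2.resize(im[130:380,180:480,::-1],None,fx=2.4,fy=2.4,interpolation=cv2.INTER_CUBIC))
E
```

```text
time: 10.07
tool_pos: [0.5199, -0.2494, 0.1734]
tool_rot: [3.141, -0.0, 0.39]
contact_force: [-0.9, 0.3, 7.8]
opening: 0.0006
grip_force: 3.5
time: 10.4
tool_pos: [0.5217, -0.2503, 0.2488]
tool_rot: [3.134, -0.005, 0.39]
contact_force: [0.4, 0.0, 0.5]
opening: 0.0002
grip_force: 0.0
time: 10.82
tool_pos: [0.384, -0.3969, 0.2426]
tool_rot: [-3.141, 0.0, 0.39]
contact_force: [0.5, -0.5, 0.4]
opening: 0.0007
grip_force: 0.0
```

View pics/s2.png

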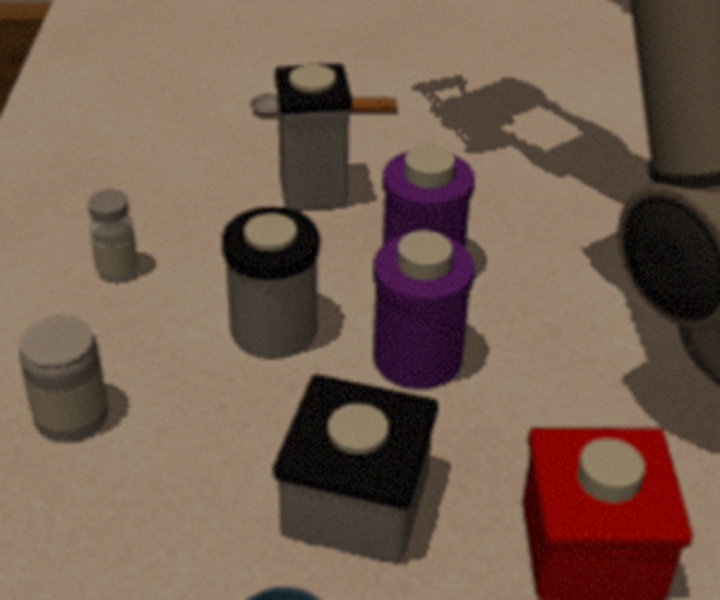

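All three steel canisters' buttons, at crop pixels (358,428), (270,231) and (313,78), sit low compared with the look-alikes. All three are upright and in place.

```bash
python3 -m jog '[[[-1,0,0,0,0],[-1,0,0,0,0],[-1,0,0,0,0]]]'; python3 -c "
from cell import robot
print(robot.hand_in())"
```

```text
time: 11.12
tool_pos: [0.3861, -0.3954, 0.2426]
tool_rot: [-3.141, -0.0, 0.391]
contact_force: [0.1, 0.2, 0.0]
opening: 0.0007
grip_force: 0.0
the job is handed in; nothing more can be done
None
```

I pressed all three lid buttons fully down in order (low, round, tall) at about 8 N or less, with the canisters still upright and in place in the last picture, and handed the job in at about 11 s; the hand-in returned no verdict.

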